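# Lid the vial carrier and hold it level in the air

## Task

The sample carrier is loaded with vials, but its open bay still lacks its lid: with the carrier standing in its tray, put the loose square lid on that bay so that it sits down flush all round, and let go of it. Then take the carrier by its raised handle bar, lift it straight up until its underside is about 10 cm above the bench, and hold it there level and still: the program finishes while holding it in the air. Keep the vials upright in the bay and the carrier level throughout, and leave the other things on the bench where they are.

Things in the scene. Friction and masses are not known exactly. Their poses are not given: they have to be found in the camera images.
- carrier: White plastic carrier, 184 (x) by 80 (y) mm, walls 60 mm high, 0.4 kg, loose in the tray, turned any way. Origin: centre of underside, z up. Two square bays, inner 72 x 72 mm, walls 4 mm, centred at x = +52 (open, with vials between 32 mm high partitions) and x = -52 mm (closed by a fixed lid like the loose one; its knob top is 89 mm above the underside). A handle bar stands across the middle.
- handle (a point): Centre of the carrier's grey handle bar, 118 mm above its underside; axes as the carrier's. The bar runs along y: 84 mm long, 14 mm thick in x, 14 mm high, on two 10 mm posts at y = +-34 mm. Gripped at its middle, with the fingers closing along the carrier's x, the carrier balances (within about 15 mm along x). Seated lids' knobs reach to 29 mm below this point.
- open_bay (a point): Centre of the open bay's mouth, level with the walls' top edge (60 mm above the carrier's underside), 52 mm from the carrier's middle along its +x; axes as the carrier's. For a gripper over this bay, beside the handle, fingers that close along the carrier's y have room. A seated lid's origin lies 8 mm below this point.
- lid: Loose grey square lid, 60 g, right way up on the bench. Origin: centre of the plug's underside, z up. Plug 66 x 66 mm, 8 mm deep (lower 4 mm: 62 mm); cover plate 78 x 78 mm, 8 to 13 mm up; square knob 22 x 22 mm, 13 to 37 mm up, sides parallel to the lid's. Fits the bay in any of four turns, 3 mm play each side; seated, the plate rests on the walls.
- tray: Fixed low steel tray on the bench in which the carrier stands: 206 x 106 mm, rim 14 mm high, floor 3 mm thick. Origin at the centre of its underside.
- vial0: One of three alike amber glass vials with white caps, 28 mm across, 44 mm tall, about 30 g, standing loose in the cells of the open bay (tops 12 mm below the walls' top edge). Origin centre of underside.
- vial1: One of three alike amber glass vials with white caps, 28 mm across, 44 mm tall, about 30 g, standing loose in the cells of the open bay (tops 12 mm below the walls' top edge). Origin centre of underside.
- vial2: One of three alike amber glass vials with white caps, 28 mm across, 44 mm tall, about 30 g, standing loose in the cells of the open bay (tops 12 mm below the walls' top edge). Origin centre of underside.
- beaker: Bystander: open glass beaker, 64 mm across, 85 mm tall; origin centre of underside.
- wash_bottle: Bystander: white bottle with a grey cap, 64 mm across, 150 mm tall; origin centre of underside.
- pen: Bystander: white pen lying on the bench, 145 mm long along its x, 9 mm thick; origin underside.
- tip_box: Bystander: plain grey closed box 100 x 70 x 50 mm; origin centre of underside.
- dish: Bystander: shallow round glass dish, 90 mm across, 15 mm tall; origin centre of underside.
- stopper: Bystander: cork stopper, 30 mm across, 28 mm tall; origin centre of underside.
- spatula: Bystander: thin steel lab spatula lying on the bench, 175 mm long along its x, 5 mm thick; origin underside.
Things that resemble listed ones, but are neither listed nor needed, are in the scene too. What is shaped like the carrier but blue or green is not meant.

How it is judged (in metres and radians):
On the way:
1. the lid is seated flush on the open bay and let go, with the carrier still standing in its tray (z of lid in the frame of open_bay between -0.012 and -0.0055 m and horizontal distance between lid and open_bay below 0.007 m and angle between the z axis of lid and the z axis of carrier, either way round below 0.06 rad and contact force between the fingers and lid below 0.2 N and height (world z) of carrier below 0.012 m and contact force between carrier and tray above 1 N), for 0.2 s.
At the end, for the whole second after the job is handed in: Carrier held by the fingers alone, underside 75 to 160 mm above the bench, tilt under 0.09 rad, under 20 mm/s and 0.1 rad/s; lid seated (within 7 mm, plug 5.5 to 12 mm down, flat within 0.06 rad), untouched by the fingers; the three vials upright in the bay (height (world z) of carrier between 0.075 and 0.16 m and angle between carrier's own z axis and vertical below 0.09 rad and linear speed of carrier below 0.02 m/s and angular speed of carrier below 0.1 rad/s and contact force between the fingers and carrier above 2 N and contact force between carrier and tray below 0.1 N and z of lid in the frame of open_bay between -0.012 and -0.0055 m and horizontal distance between lid and open_bay below 0.007 m and angle between the z axis of lid and the z axis of carrier, either way round below 0.06 rad and contact force between the fingers and lid below 0.2 N and z of vial0 in the frame of carrier between 0 and 0.012 m and angle between each of vial0, vial1, vial2's own z axis and vertical below 0.25 rad and horizontal distance between each of vial0, vial1, vial2 and open_bay below 0.045 m and z of vial1 in the frame of carrier between 0 and 0.012 m and z of vial2 in the frame of carrier between 0 and 0.012 m); the arm keeps its last pose, push and grip.
It fails at once if the carrier is tipped by more than 0.25 rad (angle between carrier's own z axis and vertical above 0.25 rad).
It fails at once if another thing on the bench is shifted by more than 30 mm (distance of any of beaker, wash_bottle, pen, tip_box, dish, stopper, spatula from where it was at the start of the episode above 0.03 m).
It also fails if it takes over 46 s, if anything falls off the work surface, if the arm or the gripper's body presses on something with over 40 N, if the wrist force passes 120 N, or if a joint passes its speed limit or range.

## Robot

A 7-joint arm with a two-finger parallel gripper is mounted at the origin on the work surface. World frame = base frame: x ahead of the robot, y to its left, z up, the work surface at z = 0. Lengths are in mm, angles in rad, forces in N, time in s.
With the tool pointing down it reaches from about 400 to 900 mm from the base axis. Payload 5.5 kg.
Tool frame: the origin (TCP) lies midway between the tips of the shut fingers; the grasp point (between the pads) lies 19 mm behind it; z points along the fingers, y is the line along which they close (so a half turn about z gives the same grasp; the last joint's range is limited). The gripper opens to 92 mm and grips with 3 to 60 N. Pads are 19 mm wide; open, the fingers measure 130 mm over their backs; the gripper's body (75 mm by 190 mm) begins 47 mm behind the grasp point.
Start: joints at [1.567, 0.501, -0.427, 1.55, 0.221, 1.138, -0.21], TCP at [171.404, -626.993, 226.729] pointing down, gripper open.
Joint ranges: [-2.88, 2.88], [-0.31, 2.03], [-1.54, 1.56], [0.2, 2.42], [-1.41, 4.55], [0.19, 2.02], [-2.57, 2.57]. Speed limits (rad/s): [2.57, 2.57, 3.14, 3.14, 3.14, 3.14, 3.14].

## Interface

Orientations are given as a 3x3 rotation matrix whose columns are the frame's x, y, z axes.
In Python, from station import manip, vision gives the robot as it stands.
- The arm moves only by the tool move_arm, never from a script. Its argument "series" is a list of rows, each an object with "fingers": the opening, from -1 (shut) to 1 (fully open); "slide": the shift along the tool's x, y, z in units of 0.5 m (1.0 is 0.5 m), a list of three; "yaw": the turn about the tool's z in units of 90 degrees (1.0 is 90 degrees). In form: [{"fingers": fingers, "slide": [x, y, z], "yaw": yaw}, ...]. A call has exactly 8 rows; each row is the pose to reach, as a shift and turn from the pose commanded when the call began, along the tool's axes at that moment; what a row does not reach only later rows make up. A row lasts 1/10 s, in which the tool goes at most 50 mm and 8.59 degrees, less where a joint would pass 70% of its speed; a pose out of reach is approached as far as the arm can. A call with a number of a shift or a turn outside -1 to 1 is refused whole. A call with a gripper value outside its range is refused whole. The fingers move at their own pace and stop on an object; "squeeze" is the grip in N (left out, the last holds). Time passes only in rows, so rows that repeat a pose let the fingers close, or fill a call up. It gives the time, the measured TCP pose, the force, the opening and the grip force at its end, in the units of the state.
- manip.read_state(): the state, without advancing time (a new reading comes with each control period).
- vision.camera(name): name is "scene" or "top"; returns a dict with "color" (400x640x3 uint8, red, green, blue), "z_map" (400x640 float32, mm along the optical axis (not along the pixel's ray), 0 where there is no reading), "K" (3x3 intrinsics, pixels), "eye" and "attitude" of the camera in the world. Camera axes: x right, y up, looking along -z (the intrinsics and any distortion apply to the point x, -y, -z); pixel columns grow to the right and rows downward; lengths in mm; the calibration is good to about 2 mm. A picture is of the moment at which its call begins.
- manip.job_done(): hands the job in; it is judged then, once.
The state is a dict: "t": time; "joint_positions": joint angles; "qvel": joint speeds; "tau": joint torques, N m; "tcp_pos": TCP position; "orientation": TCP orientation; "wrist_force": force on the tool from outside, world axes, zero at the start; "wrist_torque": the same for the moment, N m; "gripper_width": finger opening in mm; "grip_force": force on a finger pad.
Only numpy, scipy, OpenCV 4.12 (cv2) and the standard library are available. Lean on these libraries where they do the work, as an engineer would, in place of code of your own. Each camera call takes 0.05 s, during which the arm holds its last target. There are 200 camera calls.

## Working session

There is one attempt and no reset: what is moved stays moved. The work goes in short steps, Python scripts to look and compute and a tool call to move; the robot and the scene stay as the last step left them, time stands still between calls to the robot, and variables do not carry over. Pictures are saved under pics/ and viewed, at most 10 in all, crops included, and the job is handed in when it is done.

Besides the shell and the picture viewer there is one more tool, called in YAML: its name, and indented under it one key for each argument. move_arm: Moves the arm, as the interface text tells. Shifts and turns lie within -1 to 1; 1 stands for 0.5 m of shift or 90 degrees of turn. Its arguments: {"type":"object","properties":{"series":{"type":"array"},"squeeze":{"type":"number"}},"required":["series"]}

```bash
mkdir -p pics; cat > h.py <<'E'
import numpy as np, cv2
from station import manip, vision
def grab(n):
    c=vision.camera(n); np.savez(n+'.npz',**{k:np.array(v) for k,v in c.items()}); return c
def cloud(c):
    z=np.array(c['z_map'],float);K=np.array(c['K']);v,u=np.mgrid[:z.shape[0],:z.shape[1]]
    P=np.stack([(u-K[0,2])/K[0,0]*z,-(v-K[1,2])/K[1,1]*z,-z],-1)
    return P@np.array(c['attitude']).T+np.array(c['eye'])
E
python3 - <<'E'
from h import *
for n in('top','scene'):
    c=grab(n); cv2.imwrite(f'pics/{n}0.png',cv2.cvtColor(c['color'],cv2.COLOR_RGB2BGR))
    print(n,{k:np.round(v,3).tolist() for k,v in c.items() if k not in('color','z_map')},[k for k in c])
s=manip.read_state();print(s)
E
```

```text
top {'K': [[377.208, 0.0, 330.058], [0.0, 377.208, 200.819], [0.0, 0.0, 1.0]], 'eye': [335.073, -43.628, 1044.094], 'attitude': [[0.17, 0.965, -0.198], [-0.985, 0.165, -0.038], [-0.004, 0.202, 0.979]]} ['color', 'z_map', 'K', 'eye', 'attitude']
scene {'K': [[371.058, 0.0, 319.705], [0.0, 371.058, 197.569], [0.0, 0.0, 1.0]], 'eye': [815.802, -424.959, 943.685], 'attitude': [[0.81, -0.509, 0.293], [0.587, 0.695, -0.415], [0.008, 0.508, 0.862]]} ['color', 'z_map', 'K', 'eye', 'attitude']
{'t': 0.1, 'joint_positions': array([ 1.56720196,  0.50177639, -0.42678266,  1.55133683,  0.22080694,
        1.13833889, -0.2103342 ]), 'qvel': array([ 0.00084822,  0.00014224, -0.00032352, -0.00252318, -0.00035908,
        0.00010042, -0.0003885 ]), 'tau': array([-1.18791711e-02, -5.67866743e+01, -5.83805859e+00, -2.79913652e+01,
       -6.88019581e-02,  2.40574067e-02,  7.44629233e-05]), 'tcp_pos': array([ 171.13964581, -626.3978366 ,  225.76950571]), 'orientation': array([[ 9.64622694e-01,  2.63633968e-01, -4.35486223e-04],
       [ 2.63634324e-01, -9.64621102e-01,  1.75300140e-03],
       [ 4.20715142e-05, -1.80579405e-03, -9.99998369e-01]]), 'wrist_force': array([1.18696651, 0.88040647, 0.59153018]), 'wrist_torque': array([ 0.00750444, -0.05332302,  0.03251318]), 'grip_force': 0.0, 'gripper_width': 91.66453657876781}
```

View pics/top0.png

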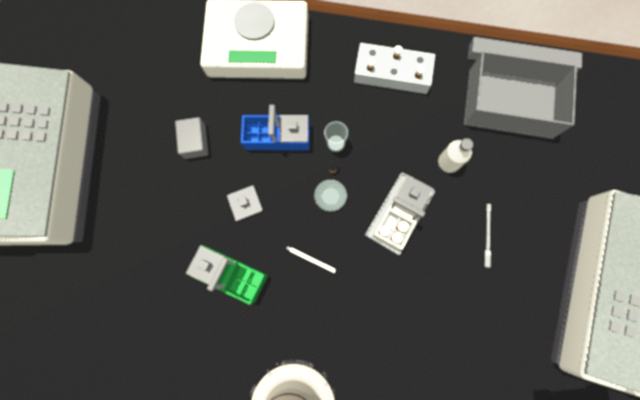

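View pics/scene0.png

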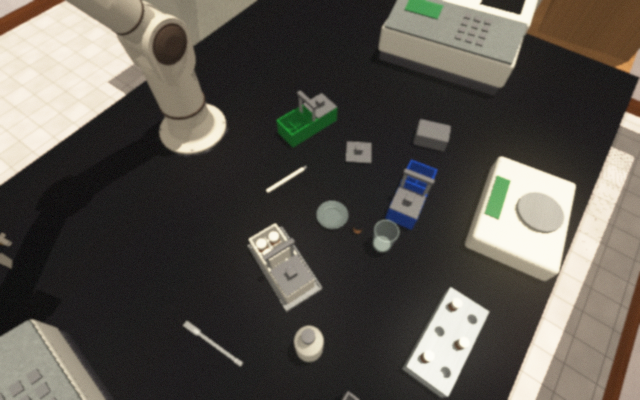

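The top view shows the white carrier at (400,213) with its vials on the lower side. The lid candidate is at (244,203). Lookalikes are the blue carrier (275,132), the green carrier (227,275), their fixed lids (294,127) and (207,265), the carrier's own fixed lid (413,195), and the plain grey tip box (191,138). I choose the loose grey plate with a knob at (244,203), and will check it in a close crop.

```bash
cat > m.py <<'E'
from h import *
def rect(p):
    (c,s,a)=cv2.minAreaRect(p[:,:2].astype(np.float32)); return np.round([*c,*s,a],1)
def sel(P,box,lo,hi):
    x0,x1,y0,y1=box; q=P[y0:y1,x0:x1].reshape(-1,3); return q[(q[:,2]>lo)&(q[:,2]<hi)]
E
python3 - <<'E'
from m import *
B={'top':dict(lid=(222,266,183,224),car=(360,440,168,258)),'scene':dict(lid=(340,377,138,166),car=(242,325,218,310))}
for n in B:
    c=np.load(n+'.npz');P=cloud(c)
    b=B[n]['lid'];print(n,'bench z',np.round(np.median(P[b[2]:b[2]+3,b[0]:b[1],2]),1))
    for lo,hi in((8,20),(28,45)):
        q=sel(P,b,lo,hi);print(' lid',lo,len(q),rect(q),'zmed',np.round(np.median(q[:,2]),1),q.mean(0).round(1))
    b=B[n]['car']
    for lo,hi in((9,22),(58,75),(80,98),(114,140)):
        q=sel(P,b,lo,hi);print(' car',lo,len(q),rect(q) if len(q)>3 else '', 'zmed',np.round(np.median(q[:,2]),1),q.mean(0).round(1))
def crop(n,x0,x1,y0,y1):
    im=np.load(n+'.npz')['color'][y0:y1,x0:x1,::-1];return cv2.resize(im,(400,300),interpolation=cv2.INTER_CUBIC)
cv2.imwrite('pics/crop.png',np.vstack([np.hstack([crop('top',350,450,168,243+15),crop('top',215,275,180,225)]),np.hstack([crop('scene',235,335,225,300),crop('scene',328,388,130,175)])]))
E
```

```text
top bench z -0.5
 lid 8 674 [499.4 231.1  78.5  78.4  32.2] zmed 12.6 [499.  230.6  12.6]
 lid 28 72 [499.9 231.4  24.   21.9  31.4] zmed 36.1 [499.4 230.3  35.6]
 car 9 376 [ 545.3 -201.1  105.8  205.6   68.7] zmed 13.5 [ 519.9 -191.9   14.2]
 car 58 888 [ 541.3 -202.7   80.2  184.    70.5] zmed 66.7 [ 570.  -212.5   66.1]
 car 80 94 [ 569.2 -212.1   74.9   67.8   70.4] zmed 90.3 [ 581.7 -216.1   90.1]
 car 114 211 [ 541.2 -202.3   83.1   14.6   70.3] zmed 126.6 [ 540.2 -202.2  126.1]
scene bench z 0.3
 lid 8 434 [498.  230.4  76.6  80.1  31.6] zmed 13.2 [500.2 227.5  13.3]
 lid 28 53 [497.9 230.7  21.7  23.4  34.6] zmed 37.1 [499.8 229.1  36.1]
 car 9 444 [ 565.  -150.6  216.   206.7   68.4] zmed 14.4 [ 559.5 -198.1   14.7]
 car 58 1186 [ 540.6 -202.7   80.6  184.6   70.6] zmed 68.0 [ 572.9 -216.4   67.4]
 car 80 119 [ 570.6 -212.8   76.8   63.7   72.3] zmed 91.9 [ 581.4 -217.9   91. ]
 car 114 239 [ 541.1 -203.2   83.3   14.6   69.4] zmed 128.0 [ 541.9 -204.4  127.2]
```

View pics/crop.png

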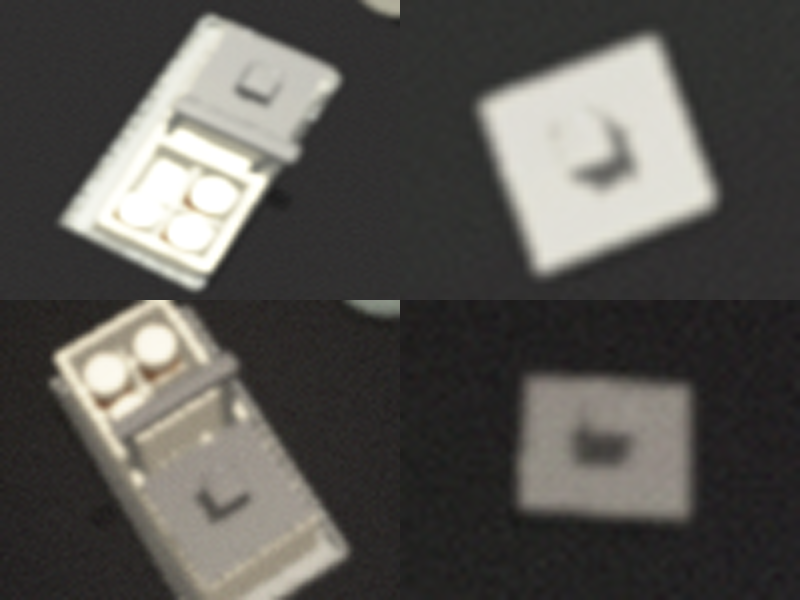

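The crop confirms both. The white carrier has three vials in the lower-left bay and its fixed lid at upper right. The lid is a flat grey plate with an upright square knob. Sizes and heights match in both cameras: lid 78 mm, plate top 13, knob top 37; carrier 184 x 80, bar top about 128.

```bash
cat > plan.py <<'E'
import sys,numpy as np
from station import manip
# usage: plan.py x y z psi -> slide/yaw from the measured pose
def plan(t,psi):
    s=manip.read_state();R=s['orientation'];p=s['tcp_pos'];a=np.degrees(np.arctan2(R[1,0],R[0,0]))
    d=R.T@(np.array(t)-p)
    return dict(t=round(s['t'],2),p=p.round(1),psi=round(a,2),tiltz=R[:,2].round(4),slide=(d/500).round(4),yaw=round(((a-psi+180)%360-180)/90,4),w=round(s['gripper_width'],1),f=round(float(s['grip_force']),1),q=s['joint_positions'].round(2),wf=s['wrist_force'].round(1))
if __name__=='__main__':
    a=list(map(float,sys.argv[1:]));print(plan(a[:3],a[3]))
E
python3 - <<'E'
from m import *
for n in('top','scene'):
    P=cloud(np.load(n+'.npz')).reshape(-1,3)
    for x0 in range(100,700,100):
        print(n,x0,[(y0,int(P[m][:,2].max())) for y0 in range(-800,400,100) if (m:=(P[:,0]>x0)&(P[:,0]<x0+100)&(P[:,1]>y0)&(P[:,1]<y0+100)&(P[:,2]<600)).any()])
E
python3 plan.py 480 -330 270 15; python3 plan.py 498.8 230.9 120 32
```

```text
top 100 [(-800, 122), (-700, 5), (-600, 4), (-500, 5), (-400, 5), (-300, 5), (-200, 5), (-100, 12), (0, 12), (100, 6), (200, 4), (300, 5)]
top 200 [(-800, 169), (-700, 160), (-600, 5), (-500, 5), (-400, 6), (-300, 5), (-200, 7), (-100, 5), (0, 5), (100, 64), (200, 128), (300, 68)]
top 300 [(-800, 167), (-700, 160), (-600, 5), (-500, 4), (-400, 5), (-300, 6), (-200, 6), (-100, 11), (0, 12), (100, 63), (200, 128), (300, 68)]
top 400 [(-800, 169), (-700, 159), (-600, 6), (-500, 8), (-400, 6), (-300, 66), (-200, 65), (-100, 5), (0, 5), (100, 17), (200, 39), (300, 7)]
top 500 [(-800, 159), (-700, 151), (-600, 6), (-500, 9), (-400, 6), (-300, 131), (-200, 131), (-100, 17), (0, 18), (100, 14), (200, 39), (300, 7)]
top 600 [(-800, 157), (-700, 147), (-600, 6), (-500, 6), (-400, 113), (-300, 96), (-200, 71), (-100, 86), (0, 87), (100, 127), (200, 62), (300, 54)]
scene 100 [(-800, 4), (-700, 5), (-600, 327), (-500, 6), (-400, 6), (-300, 6), (-200, 6), (-100, 13), (0, 14), (100, 6), (200, 6), (300, 6)]
scene 200 [(-800, 164), (-700, 161), (-600, 6), (-500, 6), (-400, 6), (-300, 6), (-200, 6), (
[... 508 characters left out ...]
), (-300, 96), (-200, 71), (-100, 87), (0, 87), (100, 128), (200, 62), (300, 54)]
{'t': 0.1, 'p': array([ 171.1, -626.4,  225.8]), 'psi': np.float64(15.29), 'tiltz': array([-4.0e-04,  1.8e-03, -1.0e+00]), 'slide': array([ 0.7522, -0.4091, -0.0877]), 'yaw': np.float64(0.0032), 'w': 91.7, 'f': 0.0, 'q': array([ 1.57,  0.5 , -0.43,  1.55,  0.22,  1.14, -0.21]), 'wf': array([1.2, 0.9, 0.6])}
{'t': 0.1, 'p': array([ 171.1, -626.4,  225.8]), 'psi': np.float64(15.29), 'tiltz': array([-4.0e-04,  1.8e-03, -1.0e+00]), 'slide': array([ 1.0842, -1.4808,  0.2143]), 'yaw': np.float64(-0.1857), 'w': 91.7, 'f': 0.0, 'q': array([ 1.57,  0.5 , -0.43,  1.55,  0.22,  1.14, -0.21]), 'wf': array([1.2, 0.9, 0.6])}
```

move_arm:
  series:
    - {"fingers": 0.2, "slide": [0.1, -0.05, -0.08], "yaw": 0}
    - {"fingers": 0.2, "slide": [0.2, -0.1, -0.08], "yaw": 0}
    - {"fingers": 0.2, "slide": [0.3, -0.15, -0.08], "yaw": 0}
    - {"fingers": 0.2, "slide": [0.4, -0.2, -0.08], "yaw": 0}
    - {"fingers": 0.2, "slide": [0.5, -0.25, -0.08], "yaw": 0}
    - {"fingers": 0.2, "slide": [0.6, -0.3, -0.08], "yaw": 0}
    - {"fingers": 0.2, "slide": [0.7, -0.36, -0.08], "yaw": 0}
    - {"fingers": 0.2, "slide": [0.76, -0.41, -0.08], "yaw": 0}

```text
t: 0.9
tcp_pos: [457.2, -359.4, 266.4]
orientation: [[0.965, 0.263, -0.0], [0.263, -0.965, 0.0], [-0.0, -0.0, -1.0]]
wrist_force: [0.8, -1.0, 0.3]
gripper_width: 55.3
grip_force: 0.0
```

```bash
python3 plan.py 498.8 230.9 140 32; python3 - <<'E'
from m import *
P=cloud(np.load('top.npz')).reshape(-1,3)
m=(P[:,0]<480)&(P[:,0]>200)&(P[:,1]>100)&(P[:,1]<400)
for h in(45,80): q=P[m&(P[:,2]>h)];print(h,q.min(0),q.max(0))
E
```

```text
{'t': 0.9, 'p': array([ 457.2, -359.4,  266.4]), 'psi': np.float64(15.27), 'tiltz': array([-2.e-04,  1.e-04, -1.e+00]), 'slide': array([ 0.3913, -1.117 ,  0.253 ]), 'yaw': np.float64(-0.1859), 'w': 55.3, 'f': 0.0, 'q': array([ 1.08,  0.36, -0.58,  1.68,  0.21,  1.16, -0.86]), 'wf': array([ 0.8, -1. ,  0.3])}
45 [240.09925554 130.42585721  45.0790967 ] [362.20397567 325.49754814 128.91967928]
80 [259.82568336 211.67059251  80.41715884] [342.06036886 292.45322174 128.91967928]
```

move_arm:
  series:
    - {"fingers": 0.1, "slide": [0.03, -0.1, 0], "yaw": -0.05}
    - {"fingers": 0.1, "slide": [0.06, -0.2, 0], "yaw": -0.1}
    - {"fingers": 0.1, "slide": [0.09, -0.3, 0], "yaw": -0.15}
    - {"fingers": 0.1, "slide": [0.12, -0.4, 0], "yaw": -0.18}
    - {"fingers": 0.1, "slide": [0.15, -0.5, 0], "yaw": -0.18}
    - {"fingers": 0.1, "slide": [0.18, -0.6, 0], "yaw": -0.18}
    - {"fingers": 0.1, "slide": [0.21, -0.7, 0], "yaw": -0.18}
    - {"fingers": 0.1, "slide": [0.25, -0.8, 0], "yaw": -0.18}

```text
t: 1.7
tcp_pos: [468.6, 40.4, 266.7]
orientation: [[0.853, 0.522, -0.0], [0.522, -0.853, -0.001], [-0.001, 0.001, -1.0]]
wrist_force: [1.7, -0.4, -0.7]
gripper_width: 50.7
grip_force: 0.0
```

```bash
python3 plan.py 498.8 230.9 120 32
```

```text
{'t': 1.7, 'p': array([468.6,  40.4, 266.7]), 'psi': np.float64(31.46), 'tiltz': array([-0.    , -0.0012, -1.    ]), 'slide': array([ 0.2506, -0.2937,  0.2929]), 'yaw': np.float64(-0.006), 'w': 50.7, 'f': 0.0, 'q': array([ 0.66,  0.18, -0.89,  1.93,  0.16,  1.1 , -1.31]), 'wf': array([ 1.7, -0.4, -0.7])}
```

move_arm:
  series:
    - {"fingers": 0.1, "slide": [0.06, -0.07, 0.04], "yaw": 0}
    - {"fingers": 0.1, "slide": [0.12, -0.14, 0.08], "yaw": 0}
    - {"fingers": 0.1, "slide": [0.18, -0.21, 0.12], "yaw": 0}
    - {"fingers": 0.1, "slide": [0.23, -0.27, 0.16], "yaw": 0}
    - {"fingers": 0.1, "slide": [0.25, -0.29, 0.2], "yaw": 0}
    - {"fingers": 0.1, "slide": [0.25, -0.29, 0.24], "yaw": 0}
    - {"fingers": 0.1, "slide": [0.25, -0.29, 0.28], "yaw": 0}
    - {"fingers": 0.1, "slide": [0.25, -0.29, 0.29], "yaw": 0}

```text
t: 2.5
tcp_pos: [498.4, 226.9, 119.2]
orientation: [[0.852, 0.523, -0.004], [0.523, -0.852, -0.002], [-0.005, -0.001, -1.0]]
wrist_force: [-0.2, -0.9, -1.4]
gripper_width: 50.4
grip_force: 0.0
```

```bash
python3 plan.py 498.8 230.9 60 32; sleep 0; python3 plan.py 498.8 230.9 17 32
```

```text
{'t': 2.5, 'p': array([498.4, 226.9, 119.2]), 'psi': np.float64(31.52), 'tiltz': array([-0.0044, -0.0016, -1.    ]), 'slide': array([ 0.0053, -0.0062,  0.1183]), 'yaw': np.float64(-0.0053), 'w': 50.4, 'f': 0.0, 'q': array([ 0.14,  0.55, -0.8 ,  1.89,  0.5 ,  0.91, -1.91]), 'wf': array([-0.2, -0.9, -1.4])}
{'t': 2.5, 'p': array([498.4, 226.9, 119.2]), 'psi': np.float64(31.52), 'tiltz': array([-0.0044, -0.0016, -1.    ]), 'slide': array([ 0.0057, -0.0062,  0.2043]), 'yaw': np.float64(-0.0053), 'w': 50.4, 'f': 0.0, 'q': array([ 0.14,  0.55, -0.8 ,  1.89,  0.5 ,  0.91, -1.91]), 'wf': array([-0.2, -0.9, -1.4])}
```

move_arm:
  series:
    - {"fingers": 0.1, "slide": [0.005, -0.006, 0], "yaw": -0.005}
    - {"fingers": 0.1, "slide": [0.005, -0.006, 0.03], "yaw": -0.005}
    - {"fingers": 0.1, "slide": [0.005, -0.006, 0.06], "yaw": -0.005}
    - {"fingers": 0.1, "slide": [0.005, -0.006, 0.09], "yaw": -0.005}
    - {"fingers": 0.1, "slide": [0.005, -0.006, 0.12], "yaw": -0.005}
    - {"fingers": 0.1, "slide": [0.005, -0.006, 0.12], "yaw": -0.005}
    - {"fingers": 0.1, "slide": [0.005, -0.006, 0.12], "yaw": -0.005}
    - {"fingers": 0.1, "slide": [0.005, -0.006, 0.12], "yaw": -0.005}

```text
t: 3.3
tcp_pos: [501.2, 232.0, 62.1]
orientation: [[0.849, 0.529, 0.001], [0.529, -0.849, 0.001], [0.001, -0.0, -1.0]]
wrist_force: [0.5, -0.6, -0.2]
gripper_width: 50.4
grip_force: 0.0
```

```bash
python3 plan.py 498.8 230.9 16.5 32
```

```text
{'t': 3.3, 'p': array([501.2, 232. ,  62.1]), 'psi': np.float64(31.94), 'tiltz': array([ 7.e-04,  5.e-04, -1.e+00]), 'slide': array([-0.0053, -0.0006,  0.0913]), 'yaw': np.float64(-0.0006), 'w': 50.4, 'f': 0.0, 'q': array([ 0.09,  0.64, -0.74,  1.91,  0.58,  0.82, -1.98]), 'wf': array([ 0.5, -0.6, -0.2])}
```

move_arm:
  series:
    - {"fingers": 0.1, "slide": [-0.005, 0, 0.03], "yaw": 0}
    - {"fingers": 0.1, "slide": [-0.005, 0, 0.06], "yaw": 0}
    - {"fingers": 0.1, "slide": [-0.005, 0, 0.08], "yaw": 0}
    - {"fingers": 0.1, "slide": [-0.005, 0, 0.091], "yaw": 0}
    - {"fingers": 0.1, "slide": [-0.005, 0, 0.091], "yaw": 0}
    - {"fingers": -0.6, "slide": [-0.005, 0, 0.091], "yaw": 0}
    - {"fingers": -0.8, "slide": [-0.005, 0, 0.091], "yaw": 0}
    - {"fingers": -0.8, "slide": [-0.005, 0, 0.091], "yaw": 0}
  squeeze: 20

```text
t: 4.1
tcp_pos: [499.1, 230.5, 16.7]
orientation: [[0.849, 0.529, 0.001], [0.529, -0.849, 0.0], [0.001, 0.0, -1.0]]
wrist_force: [0.1, 0.4, -0.2]
gripper_width: 30.8
grip_force: 0.0
```

```bash
python3 plan.py 498.8 230.9 100 32
```

```text
{'t': 4.1, 'p': array([499.1, 230.5,  16.7]), 'psi': np.float64(31.94), 'tiltz': array([ 9.e-04,  4.e-04, -1.e+00]), 'slide': array([ 0.    , -0.001 , -0.1666]), 'yaw': np.float64(-0.0007), 'w': 30.8, 'f': 0.0, 'q': array([ 0.05,  0.7 , -0.68,  1.93,  0.65,  0.74, -2.03]), 'wf': array([ 0.1,  0.4, -0.2])}
```

Keep closing, then lift 80 mm.

move_arm:
  series:
    - {"fingers": -0.8, "slide": [0, 0, 0], "yaw": 0}
    - {"fingers": -0.8, "slide": [0, 0, 0], "yaw": 0}
    - {"fingers": -0.8, "slide": [0, 0, 0], "yaw": 0}
    - {"fingers": -0.8, "slide": [0, 0, -0.03], "yaw": 0}
    - {"fingers": -0.8, "slide": [0, 0, -0.08], "yaw": 0}
    - {"fingers": -0.8, "slide": [0, 0, -0.14], "yaw": 0}
    - {"fingers": -0.8, "slide": [0, 0, -0.22], "yaw": 0}
    - {"fingers": -0.8, "slide": [0, 0, -0.3], "yaw": 0}

```text
t: 4.9
tcp_pos: [498.0, 230.1, 168.1]
orientation: [[0.848, 0.529, -0.001], [0.529, -0.848, -0.0], [-0.001, -0.0, -1.0]]
wrist_force: [0.4, 0.4, -1.5]
gripper_width: 21.9
grip_force: 20.0
```

```bash
python3 plan.py 492 -185 170 -19.5
```

```text
{'t': 4.9, 'p': array([498. , 230.1, 168.1]), 'psi': np.float64(31.97), 'tiltz': array([-9.e-04, -2.e-04, -1.e+00]), 'slide': array([-0.4498,  0.6979, -0.0036]), 'yaw': np.float64(0.5719), 'w': 21.9, 'f': 20.0, 'q': array([ 0.18,  0.49, -0.85,  1.85,  0.44,  1.  , -1.87]), 'wf': array([ 0.4,  0.4, -1.5])}
```

move_arm:
  series:
    - {"fingers": -0.8, "slide": [-0.02, 0.03, -0.02], "yaw": 0.05}
    - {"fingers": -0.8, "slide": [-0.06, 0.09, -0.02], "yaw": 0.13}
    - {"fingers": -0.8, "slide": [-0.11, 0.17, -0.02], "yaw": 0.21}
    - {"fingers": -0.8, "slide": [-0.16, 0.25, -0.02], "yaw": 0.29}
    - {"fingers": -0.8, "slide": [-0.21, 0.33, -0.02], "yaw": 0.37}
    - {"fingers": -0.8, "slide": [-0.26, 0.41, -0.02], "yaw": 0.45}
    - {"fingers": -0.8, "slide": [-0.31, 0.48, -0.02], "yaw": 0.52}
    - {"fingers": -0.8, "slide": [-0.36, 0.56, -0.02], "yaw": 0.57}

```text
t: 5.7
tcp_pos: [493.5, -103.7, 177.3]
orientation: [[0.942, -0.334, 0.001], [-0.334, -0.942, -0.0], [0.001, -0.0, -1.0]]
wrist_force: [0.6, 0.2, -0.6]
gripper_width: 21.6
grip_force: 20.0
```

```bash
python3 plan.py 492 -185 170 -19.5
```

```text
{'t': 5.7, 'p': array([ 493.5, -103.7,  177.3]), 'psi': np.float64(-19.54), 'tiltz': array([ 7.e-04, -2.e-04, -1.e+00]), 'slide': array([0.0516, 0.1542, 0.0146]), 'yaw': np.float64(-0.0004), 'w': 21.6, 'f': 20.0, 'q': array([ 0.67,  0.33, -0.61,  1.96,  0.23,  0.93, -1.97]), 'wf': array([ 0.6,  0.2, -0.6])}
```

move_arm:
  series:
    - {"fingers": -0.8, "slide": [0.01, 0.03, 0], "yaw": 0}
    - {"fingers": -0.8, "slide": [0.02, 0.06, 0], "yaw": 0}
    - {"fingers": -0.8, "slide": [0.03, 0.09, 0], "yaw": 0}
    - {"fingers": -0.8, "slide": [0.04, 0.12, 0], "yaw": 0}
    - {"fingers": -0.8, "slide": [0.05, 0.15, 0], "yaw": 0}
    - {"fingers": -0.8, "slide": [0.05, 0.15, 0], "yaw": 0}
    - {"fingers": -0.8, "slide": [0.05, 0.15, 0], "yaw": 0}
    - {"fingers": -0.8, "slide": [0.05, 0.15, 0], "yaw": 0}

```text
t: 6.5
tcp_pos: [492.9, -180.4, 176.2]
orientation: [[0.944, -0.33, -0.0], [-0.33, -0.944, 0.001], [-0.0, -0.001, -1.0]]
wrist_force: [-0.9, -0.7, -0.7]
gripper_width: 22.0
grip_force: 20.0
```

```bash
python3 plan.py 492 -185 170 -19.5; python3 - <<'E'
from m import *
o=[]
for n in('top','scene'):
    c=grab(n);P=cloud(c)
    q=P.reshape(-1,3)
    m=(abs(q[:,0]-492)<75)&(abs(q[:,1]+185)<75)
    for lo,hi in((140,168),(168,200)):
        k=q[m&(q[:,2]>lo)&(q[:,2]<hi)];print(n,lo,len(k),rect(k) if len(k)>5 else '',np.median(k[:,2]) if len(k) else '')
    m=(abs(q[:,0]-541)<110)&(abs(q[:,1]+203)<110)
    for lo,hi in((114,134),(58,73)):
        k=q[m&(q[:,2]>lo)&(q[:,2]<hi)];print(n,lo,len(k),rect(k) if len(k)>5 else '')
    o.append(cv2.resize(c['color'][150:300,360:480] if n=='top' else c['color'][180:330,220:340],(400,500),interpolation=cv2.INTER_CUBIC)[...,::-1])
cv2.imwrite('pics/hold.png',np.hstack(o))
E
```

```text
{'t': 6.5, 'p': array([ 492.9, -180.4,  176.2]), 'psi': np.float64(-19.29), 'tiltz': array([-0.e+00,  7.e-04, -1.e+00]), 'slide': array([0.0013, 0.0093, 0.0125]), 'yaw': np.float64(0.0024), 'w': 22.0, 'f': 20.0, 'q': array([ 0.77,  0.36, -0.57,  1.91,  0.24,  0.94, -1.82]), 'wf': array([-0.9, -0.7, -0.7])}
top 140 2  167.29487886875586
top 168 290 [ 472.1 -174.3   78.2   30.2   70.9] 171.92328526268477
top 114 0 
top 58 106 [ 541.9 -202.9   80.1  185.6   70.4]
scene 140 1  166.50780305427816
scene 168 635 [ 498.6 -184.1   78.    70.2   70.4] 173.65671971434472
scene 114 239 [ 541.4 -202.7   84.8   15.    71. ]
scene 58 1102 [ 541.4 -202.9   80.6  184.5   70.5]
```

View pics/hold.png

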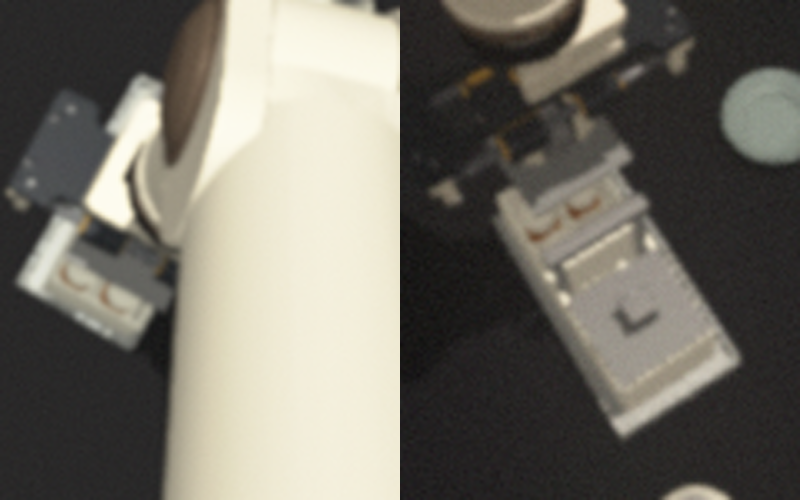

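The lid hangs level under the gripper, aligned with the carrier (70.5 deg in both cameras). It is about 3.7 mm short of the bay centre, so I nudge it and measure again.

move_arm:
  series:
    - {"fingers": -0.8, "slide": [-0.0026, 0.007, 0.01], "yaw": 0.002}
    - {"fingers": -0.8, "slide": [-0.0026, 0.007, 0.02], "yaw": 0.002}
    - {"fingers": -0.8, "slide": [-0.0026, 0.007, 0.04], "yaw": 0.002}
    - {"fingers": -0.8, "slide": [-0.0026, 0.007, 0.05], "yaw": 0.002}
    - {"fingers": -0.8, "slide": [-0.0026, 0.007, 0.05], "yaw": 0.002}
    - {"fingers": -0.8, "slide": [-0.0026, 0.007, 0.05], "yaw": 0.002}
    - {"fingers": -0.8, "slide": [-0.0026, 0.007, 0.05], "yaw": 0.002}
    - {"fingers": -0.8, "slide": [-0.0026, 0.007, 0.05], "yaw": 0.002}

```text
t: 7.4
tcp_pos: [490.7, -184.5, 151.5]
orientation: [[0.942, -0.334, 0.001], [-0.334, -0.942, -0.0], [0.001, 0.0, -1.0]]
wrist_force: [-0.6, 0.0, 0.2]
gripper_width: 22.0
grip_force: 20.0
```

```bash
cat > lidpos.py <<'E'
from m import *
# lid plate in the carrier's frame: u along carrier +x, v along +y, from carrier centre seen by the same camera
u=np.array([-.9426,.3338]);v=np.array([-.3338,-.9426]);C=np.array([541.3,-202.8])
import sys
zt=float(sys.argv[1])   # expected plate-top height
for i in range(2):
  for n in('top','scene'):
    q=cloud(grab(n)).reshape(-1,3);d=q[:,:2]-C;U=d@u;V=d@v
    m=(abs(q[:,2]-zt)<4)&(U>5)&(U<105)&(abs(V)<55)
    k=q[m];print(n,len(k),rect(k) if len(k)>5 else '','U',np.percentile(U[m],[0,2,98,100]).round(1),'V',np.percentile(V[m],[0,2,50,98,100]).round(1),'z',np.percentile(k[:,2],[5,50,95]).round(1))
s=manip.read_state();d=s['tcp_pos'][:2]-C;print('tcp',s['tcp_pos'].round(1),(d@u).round(1),(d@v).round(1),s['wrist_force'].round(1))
E
python3 lidpos.py 148
```

```text
top 254 [ 466.9 -177.1   77.7   23.4   71.2] U [67.  68.3 90.1 90.7] V [-38.3 -37.    2.6  37.8  39.4] z [144.8 147.3 149.8]
scene 487 [ 496.7 -188.4   78.1   68.6   71.2] U [12.6 13.6 77.4 81.4] V [-37.7 -36.1   3.   39.4  40.3] z [146.1 148.6 150.8]
top 255 [ 466.8 -176.9   77.4   23.7   70.6] U [67.  68.1 90.3 90.7] V [-38.2 -36.4   3.5  38.   39.2] z [145.  147.4 150. ]
scene 489 [ 496.4 -188.1   77.7   69.2   70.1] U [12.7 13.6 78.5 82.1] V [-37.6 -35.9   2.7  39.4  40. ] z [145.9 148.5 150.8]
tcp [ 490.5 -184.5  151.4] 54.0 -0.3 [ 0.2 -0.5  0.3]
```

move_arm:
  series:
    - {"fingers": -0.8, "slide": [-0.0005, -0.0015, 0.01], "yaw": 0}
    - {"fingers": -0.8, "slide": [-0.0005, -0.0015, 0.04], "yaw": 0}
    - {"fingers": -0.8, "slide": [-0.0005, -0.0015, 0.07], "yaw": 0}
    - {"fingers": -0.8, "slide": [-0.0005, -0.0015, 0.1], "yaw": 0}
    - {"fingers": -0.8, "slide": [-0.0005, -0.0015, 0.12], "yaw": 0}
    - {"fingers": -0.8, "slide": [-0.0005, -0.0015, 0.125], "yaw": 0}
    - {"fingers": -0.8, "slide": [-0.0005, -0.0015, 0.125], "yaw": 0}
    - {"fingers": -0.8, "slide": [-0.0005, -0.0015, 0.125], "yaw": 0}

```text
t: 8.4
tcp_pos: [490.9, -183.7, 89.0]
orientation: [[0.942, -0.334, 0.001], [-0.334, -0.942, -0.0], [0.001, -0.0, -1.0]]
wrist_force: [0.4, 0.5, -0.1]
gripper_width: 21.9
grip_force: 20.0
```

```bash
python3 lidpos.py 85.5
```

```text
top 210 [ 466.7 -176.    76.5   22.6   69.7] U [68.  69.5 90.1 90.9] V [-38.7 -37.4   2.1  36.3  37.9] z [82.1 84.9 87.6]
scene 273 [ 495.5 -188.1   78.8   56.5   73.3] U [18.  25.1 74.2 76.6] V [-38.1 -37.    4.   38.9  39.4] z [83.9 86.3 88.8]
top 213 [ 467.  -176.1   76.7   22.8   70.7] U [67.5 69.  89.9 90.3] V [-38.7 -37.3   2.1  36.4  38. ] z [82.7 85.2 87.9]
scene 276 [ 489.7 -185.2   77.8   72.2   70.5] U [18.3 24.4 75.  90.6] V [-38.2 -37.1   4.2  39.2  39.5] z [84.3 86.3 88.7]
tcp [ 490.9 -183.9   89.3] 53.8 -1.0 [ 0.  -0.1 -0.3]
```

move_arm:
  series:
    - {"fingers": -0.8, "slide": [0, 0, 0.006], "yaw": 0}
    - {"fingers": -0.8, "slide": [0, 0, 0.012], "yaw": 0}
    - {"fingers": -0.8, "slide": [0, 0, 0.017], "yaw": 0}
    - {"fingers": -0.8, "slide": [0, 0, 0.022], "yaw": 0}
    - {"fingers": -0.8, "slide": [0, 0, 0.027], "yaw": 0}
    - {"fingers": -0.8, "slide": [0, 0, 0.031], "yaw": 0}
    - {"fingers": -0.8, "slide": [0, 0, 0.034], "yaw": 0}
    - {"fingers": -0.8, "slide": [0, 0, 0.034], "yaw": 0}

```text
t: 9.4
tcp_pos: [490.5, -183.6, 71.7]
orientation: [[0.942, -0.334, 0.0], [-0.334, -0.942, 0.0], [0.0, -0.0, -1.0]]
wrist_force: [1.0, 0.1, -0.9]
gripper_width: 22.3
grip_force: 20.0
```

```bash
python3 lidpos.py 68
```

```text
top 202 [ 465.9 -175.8   79.1   23.2   70.7] U [68.5 69.9 90.9 91.8] V [-39.8 -38.5   2.4  36.6  39.3] z [64.8 67.5 70.3]
scene 209 [ 493.8 -186.5   77.9   78.4   68.9] U [12.2 12.7 74.4 90.6] V [-38.2 -36.9   4.   39.3  40.1] z [65.2 68.6 71.1]
top 201 [ 466.3 -175.7   77.1   22.3   70.6] U [68.6 69.8 90.7 91. ] V [-39.  -37.6   1.4  36.7  38. ] z [65.  67.6 70.5]
scene 218 [ 494.6 -187.    79.3   84.3   70.7] U [ 7.  12.4 74.2 91.3] V [-39.  -36.9   6.5  39.8  40.4] z [64.9 68.5 70.8]
tcp [ 490.5 -183.7   71.7] 54.3 -1.0 [-0.5  0.2 -0.8]
```

move_arm:
  series:
    - {"fingers": -0.8, "slide": [0, 0, 0.001], "yaw": 0}
    - {"fingers": -0.8, "slide": [0, 0, 0.001], "yaw": 0}
    - {"fingers": -0.3, "slide": [0, 0, 0.001], "yaw": 0}
    - {"fingers": 0.0, "slide": [0, 0, 0.001], "yaw": 0}
    - {"fingers": 0.0, "slide": [0, 0, 0.001], "yaw": 0}
    - {"fingers": 0.0, "slide": [0, 0, 0.001], "yaw": 0}
    - {"fingers": 0.0, "slide": [0, 0, 0.001], "yaw": 0}
    - {"fingers": 0.0, "slide": [0, 0, -0.002], "yaw": 0}

```text
t: 10.4
tcp_pos: [490.3, -183.6, 72.6]
orientation: [[0.942, -0.334, -0.0], [-0.334, -0.942, 0.0], [-0.0, -0.0, -1.0]]
wrist_force: [0.8, -0.7, -0.2]
gripper_width: 45.9
grip_force: 0.0
```

move_arm:
  series:
    - {"fingers": 0.0, "slide": [0, 0, -0.01], "yaw": 0}
    - {"fingers": 0.0, "slide": [0, 0, -0.04], "yaw": 0}
    - {"fingers": 0.0, "slide": [0, 0, -0.08], "yaw": 0}
    - {"fingers": 0.0, "slide": [0, 0, -0.14], "yaw": 0}
    - {"fingers": 0.0, "slide": [0, 0, -0.2], "yaw": 0}
    - {"fingers": 0.0, "slide": [0, 0, -0.22], "yaw": 0}
    - {"fingers": 0.0, "slide": [0, 0, -0.22], "yaw": -0.05}
    - {"fingers": 0.0, "slide": [0, 0, -0.22], "yaw": -0.1}

```text
t: 11.2
tcp_pos: [490.6, -183.9, 183.9]
orientation: [[0.984, -0.18, 0.001], [-0.18, -0.984, -0.001], [0.001, 0.001, -1.0]]
wrist_force: [0.7, -0.2, -0.0]
gripper_width: 45.8
grip_force: 0.0
```

```bash
python3 plan.py 541.3 -202.8 150 70.5; python3 lidpos.py 68; python3 - <<'E'
from m import *
o=[cv2.resize(np.load(n+'.npz')['color'][a:a+150,b:b+120],(400,500),interpolation=cv2.INTER_CUBIC)[...,::-1] for n,a,b in(('top',150,360),('scene',180,220))]
cv2.imwrite('pics/seat.png',np.hstack(o))
E
```

```text
{'t': 11.2, 'p': array([ 490.6, -183.9,  183.9]), 'psi': np.float64(-10.36), 'tiltz': array([ 0.0013, -0.0012, -1.    ]), 'slide': array([0.1064, 0.0189, 0.0679]), 'yaw': np.float64(-0.8985), 'w': 45.8, 'f': 0.0, 'q': array([ 0.81,  0.35, -0.61,  1.91,  0.25,  0.96, -1.66]), 'wf': array([ 0.7, -0.2, -0. ])}
top 426 [ 483.4 -182.4   78.    61.1   70.6] U [30.8 41.7 90.6 92. ] V [-38.9 -36.9   7.1  37.6  39.1] z [64.9 67.4 70.5]
scene 561 [ 491.2 -186.    79.8   80.2   69.3] U [12.7 14.2 90.6 93.1] V [-39.4 -37.1   6.2  39.1  40.4] z [65.5 68.5 70.9]
top 420 [ 482.9 -181.2   79.1   60.7   72.2] U [31.  38.4 90.5 92.1] V [-40.3 -37.5   8.   37.9  39.2] z [64.7 67.4 70.2]
scene 559 [ 492.6 -186.7   78.7   80.9   70.7] U [10.7 14.  90.4 91.7] V [-38.3 -36.6   6.1  39.2  40.4] z [65.7 68.6 71. ]
tcp [ 490.2 -183.7  182.8] 54.5 -1.0 [ 0.3 -0.2 -0.3]
```

View pics/seat.png

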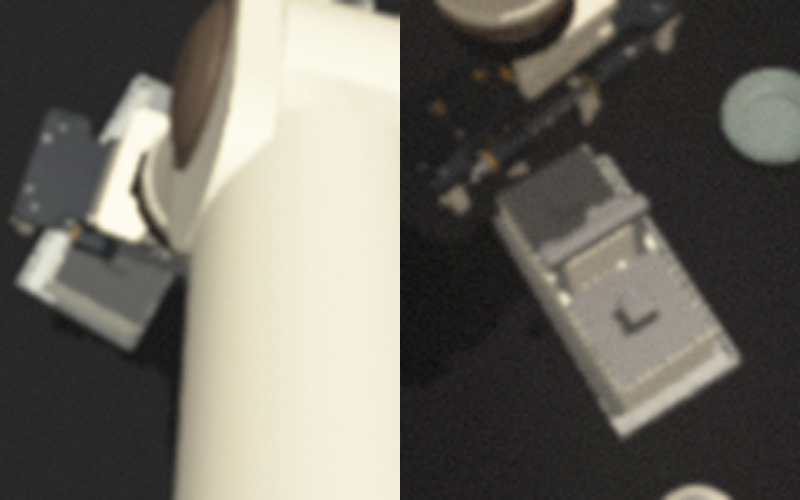

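The scene crop shows the loose lid flat on the bay, with the handle at (600,225) clear. The plate is at 68 mm, centred within about 1 mm, and let go. Now I turn over the handle.

move_arm:
  series:
    - {"fingers": 0.0, "slide": [0.01, 0.002, 0], "yaw": -0.09}
    - {"fingers": 0.0, "slide": [0.03, 0.006, 0], "yaw": -0.18}
    - {"fingers": 0.0, "slide": [0.05, 0.01, 0], "yaw": -0.27}
    - {"fingers": 0.0, "slide": [0.07, 0.014, 0], "yaw": -0.36}
    - {"fingers": 0.0, "slide": [0.09, 0.016, 0], "yaw": -0.45}
    - {"fingers": 0.0, "slide": [0.104, 0.016, 0], "yaw": -0.54}
    - {"fingers": 0.0, "slide": [0.104, 0.016, 0], "yaw": -0.63}
    - {"fingers": 0.0, "slide": [0.104, 0.016, 0], "yaw": -0.72}

```text
t: 12.2
tcp_pos: [540.1, -200.9, 182.4]
orientation: [[0.581, 0.814, -0.0], [0.814, -0.581, 0.001], [0.0, -0.001, -1.0]]
wrist_force: [0.4, -0.0, -0.4]
gripper_width: 45.9
grip_force: 0.0
```

```bash
python3 plan.py 540.3 -201.4 102.5 70.5
```

```text
{'t': 12.2, 'p': array([ 540.1, -200.9,  182.4]), 'psi': np.float64(54.49), 'tiltz': array([-4.e-04,  5.e-04, -1.e+00]), 'slide': array([-0.0006,  0.0009,  0.1598]), 'yaw': np.float64(-0.1779), 'w': 45.9, 'f': 0.0, 'q': array([ 0.93,  0.51, -0.82,  1.77,  0.43,  1.04, -0.66]), 'wf': array([ 0.4, -0. , -0.4])}
```

move_arm:
  series:
    - {"fingers": 0.0, "slide": [0, 0.001, 0], "yaw": -0.09}
    - {"fingers": 0.0, "slide": [0, 0.001, 0], "yaw": -0.179}
    - {"fingers": 0.0, "slide": [0, 0.001, 0.04], "yaw": -0.179}
    - {"fingers": 0.0, "slide": [0, 0.001, 0.08], "yaw": -0.179}
    - {"fingers": 0.0, "slide": [0, 0.001, 0.08], "yaw": -0.179}
    - {"fingers": 0.0, "slide": [0, 0.001, 0.08], "yaw": -0.179}
    - {"fingers": 0.0, "slide": [0, 0.001, 0.08], "yaw": -0.179}
    - {"fingers": 0.0, "slide": [0, 0.001, 0.08], "yaw": -0.179}

```text
t: 13.0
tcp_pos: [541.2, -201.5, 143.8]
orientation: [[0.336, 0.942, 0.002], [0.942, -0.336, -0.001], [-0.0, 0.002, -1.0]]
wrist_force: [0.4, -0.5, 0.6]
gripper_width: 46.3
grip_force: 0.0
```

```bash
python3 plan.py 540.3 -201.4 102.5 70.5;python3 - <<'E'
from m import *
q=cloud(grab('scene')).reshape(-1,3);u=np.array([-.9426,.3338]);v=np.array([-.3338,-.9426]);d=q[:,:2]-[541.3,-202.8];U=d@u;V=d@v
m=(abs(q[:,2]-68)<4)&(U>15)&(U<88)&(abs(V)<36);A=np.c_[U[m],V[m],np.ones(m.sum())];print('lid slope',np.linalg.lstsq(A,q[m,2],rcond=None)[0])
m=(abs(q[:,2]-68)<4)&(U<-15)&(U>-88)&(abs(V)<36);A=np.c_[U[m],V[m],np.ones(m.sum())];print('fixed slope',np.linalg.lstsq(A,q[m,2],rcond=None)[0])
k=q[(abs(U)<20)&(abs(V)<50)&(abs(q[:,2]-127)<7)];print(rect(k),len(k))
cv2.imwrite('pics/pre.png',cv2.resize(np.load('scene.npz')['color'][180:330,220:380],(800,600))[...,::-1][:,:,:])
E
```

```text
{'t': 13.0, 'p': array([ 541.2, -201.5,  143.8]), 'psi': np.float64(70.35), 'tiltz': array([ 1.6e-03, -7.0e-04, -1.0e+00]), 'slide': array([-0.0005, -0.0019,  0.0826]), 'yaw': np.float64(-0.0016), 'w': 46.3, 'f': 0.0, 'q': array([ 0.95,  0.58, -0.85,  1.8 ,  0.52,  0.99, -0.46]), 'wf': array([ 0.4, -0.5,  0.6])}
lid slope [-2.15696009e-02  1.73001475e-03  6.99037447e+01]
fixed slope [-5.67057723e-03  7.54016623e-03  6.82226067e+01]
[ 530.1 -234.9   16.7   13.7   62.7] 45
```

View pics/pre.png

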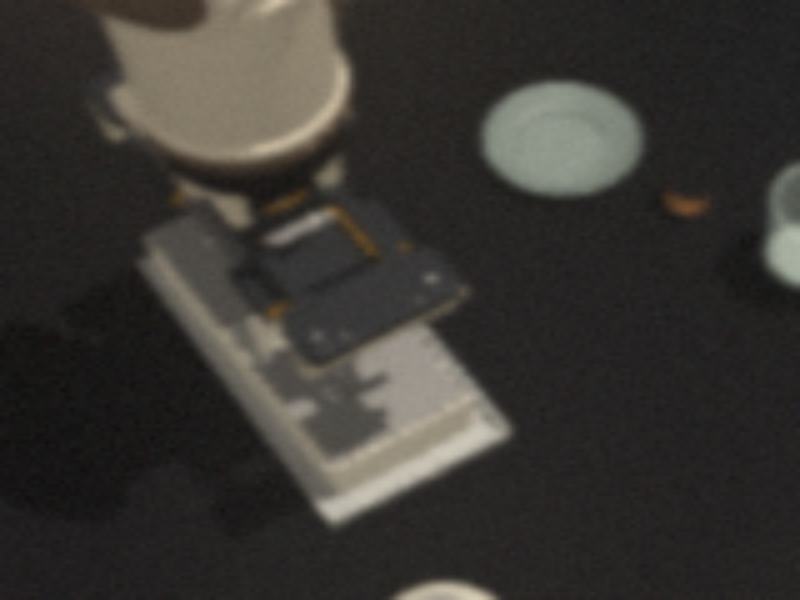

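The gripper is square over the handle, with the lid and fixed lid both lying flat. I descend and close.

move_arm:
  series:
    - {"fingers": 0.0, "slide": [0, -0.002, 0.02], "yaw": 0}
    - {"fingers": 0.0, "slide": [0, -0.002, 0.04], "yaw": 0}
    - {"fingers": 0.0, "slide": [0, -0.002, 0.06], "yaw": 0}
    - {"fingers": 0.0, "slide": [0, -0.002, 0.075], "yaw": 0}
    - {"fingers": 0.0, "slide": [0, -0.002, 0.082], "yaw": 0}
    - {"fingers": 0.0, "slide": [0, -0.002, 0.082], "yaw": 0}
    - {"fingers": 0.0, "slide": [0, -0.002, 0.082], "yaw": 0}
    - {"fingers": 0.0, "slide": [0, -0.002, 0.082], "yaw": 0}

```text
t: 13.85
tcp_pos: [539.9, -201.0, 102.1]
orientation: [[0.336, 0.942, 0.001], [0.942, -0.336, -0.0], [-0.0, 0.001, -1.0]]
wrist_force: [-1.0, -0.4, -0.2]
gripper_width: 46.1
grip_force: 0.0
```

```bash
python3 plan.py 540.3 -201.4 102.5 70.5
```

```text
{'t': 13.85, 'p': array([ 539.9, -201. ,  102.1]), 'psi': np.float64(70.38), 'tiltz': array([ 7.e-04, -3.e-04, -1.e+00]), 'slide': array([-0.0004,  0.001 , -0.0008]), 'yaw': np.float64(-0.0014), 'w': 46.1, 'f': 0.0, 'q': array([ 0.92,  0.63, -0.81,  1.83,  0.57,  0.92, -0.49]), 'wf': array([-1. , -0.4, -0.2])}
```

move_arm:
  series:
    - {"fingers": -0.4, "slide": [0, 0, 0], "yaw": 0}
    - {"fingers": -0.5, "slide": [0, 0, 0], "yaw": 0}
    - {"fingers": -0.6, "slide": [0, 0, 0], "yaw": 0}
    - {"fingers": -0.7, "slide": [0, 0, 0], "yaw": 0}
    - {"fingers": -0.8, "slide": [0, 0, 0], "yaw": 0}
    - {"fingers": -0.9, "slide": [0, 0, 0], "yaw": 0}
    - {"fingers": -1, "slide": [0, 0, 0], "yaw": 0}
    - {"fingers": -1, "slide": [0, 0, 0], "yaw": 0}
  squeeze: 45

```text
t: 14.65
tcp_pos: [539.9, -201.2, 101.8]
orientation: [[0.336, 0.942, 0.001], [0.942, -0.336, -0.0], [0.0, 0.001, -1.0]]
wrist_force: [1.8, -1.5, -0.7]
gripper_width: 13.4
grip_force: 45.0
```

move_arm:
  series:
    - {"fingers": -1, "slide": [0, 0, 0], "yaw": 0}
    - {"fingers": -1, "slide": [0, 0, 0], "yaw": 0}
    - {"fingers": -1, "slide": [0, 0, -0.002], "yaw": 0}
    - {"fingers": -1, "slide": [0, 0, -0.004], "yaw": 0}
    - {"fingers": -1, "slide": [0, 0, -0.008], "yaw": 0}
    - {"fingers": -1, "slide": [0, 0, -0.012], "yaw": 0}
    - {"fingers": -1, "slide": [0, 0, -0.016], "yaw": 0}
    - {"fingers": -1, "slide": [0, 0, -0.02], "yaw": 0}

```text
t: 15.45
tcp_pos: [539.4, -201.0, 111.8]
orientation: [[0.336, 0.942, -0.0], [0.942, -0.336, 0.0], [0.0, -0.0, -1.0]]
wrist_force: [-0.1, -0.4, -4.3]
gripper_width: 13.9
grip_force: 45.0
```

```bash
python3 plan.py 540.3 -201.4 202 70.5
```

```text
{'t': 15.45, 'p': array([ 539.4, -201. ,  111.8]), 'psi': np.float64(70.37), 'tiltz': array([-2.e-04,  1.e-04, -1.e+00]), 'slide': array([-0.0002,  0.0019, -0.1803]), 'yaw': np.float64(-0.0014), 'w': 13.9, 'f': 45.0, 'q': array([ 0.93,  0.62, -0.82,  1.83,  0.55,  0.94, -0.48]), 'wf': array([-0.1, -0.4, -4.3])}
```

move_arm:
  series:
    - {"fingers": -1, "slide": [0, 0, -0.01], "yaw": 0}
    - {"fingers": -1, "slide": [0, 0, -0.024], "yaw": 0}
    - {"fingers": -1, "slide": [0, 0, -0.038], "yaw": 0}
    - {"fingers": -1, "slide": [0, 0, -0.052], "yaw": 0}
    - {"fingers": -1, "slide": [0, 0, -0.066], "yaw": 0}
    - {"fingers": -1, "slide": [0, 0, -0.08], "yaw": 0}
    - {"fingers": -1, "slide": [0, 0, -0.09], "yaw": 0}
    - {"fingers": -1, "slide": [0, 0, -0.1], "yaw": 0}

```text
t: 16.25
tcp_pos: [539.5, -201.1, 162.2]
orientation: [[0.336, 0.942, 0.0], [0.942, -0.336, -0.0], [-0.0, 0.0, -1.0]]
wrist_force: [-0.1, -0.3, -5.2]
gripper_width: 13.5
grip_force: 45.0
```

move_arm:
  series:
    - {"fingers": -1, "slide": [0, 0, -0.012], "yaw": 0}
    - {"fingers": -1, "slide": [0, 0, -0.026], "yaw": 0}
    - {"fingers": -1, "slide": [0, 0, -0.04], "yaw": 0}
    - {"fingers": -1, "slide": [0, 0, -0.054], "yaw": 0}
    - {"fingers": -1, "slide": [0, 0, -0.066], "yaw": 0}
    - {"fingers": -1, "slide": [0, 0, -0.076], "yaw": 0}
    - {"fingers": -1, "slide": [0, 0, -0.082], "yaw": 0}
    - {"fingers": -1, "slide": [0, 0, -0.085], "yaw": 0}

```text
t: 17.05
tcp_pos: [539.6, -201.1, 204.5]
orientation: [[0.336, 0.942, 0.0], [0.942, -0.336, -0.0], [-0.0, 0.0, -1.0]]
wrist_force: [-0.1, -0.6, -4.2]
gripper_width: 13.6
grip_force: 45.0
```

move_arm:
  series:
    - {"fingers": -1, "slide": [0, 0, 0], "yaw": 0}
    - {"fingers": -1, "slide": [0, 0, 0], "yaw": 0}
    - {"fingers": -1, "slide": [0, 0, 0], "yaw": 0}
    - {"fingers": -1, "slide": [0, 0, 0], "yaw": 0}
    - {"fingers": -1, "slide": [0, 0, 0], "yaw": 0}
    - {"fingers": -1, "slide": [0, 0, 0], "yaw": 0}
    - {"fingers": -1, "slide": [0, 0, 0], "yaw": 0}
    - {"fingers": -1, "slide": [0, 0, 0], "yaw": 0}

```text
t: 17.85
tcp_pos: [539.6, -201.0, 204.2]
orientation: [[0.336, 0.942, 0.0], [0.942, -0.336, -0.0], [-0.0, 0.0, -1.0]]
wrist_force: [-0.1, -0.2, -5.8]
gripper_width: 13.5
grip_force: 45.0
```

```bash
python3 plan.py 540.3 -201.4 205 70.5;python3 - <<'E'
from m import *
c=grab('scene');q=cloud(c).reshape(-1,3);u=np.array([-.9426,.3338]);v=np.array([-.3338,-.9426]);d=q[:,:2]-[540.8,-202];U=d@u;V=d@v
for lo,hi in((15,88),(-88,-15)):
    m=(abs(q[:,2]-170)<7)&(U>lo)&(U<hi)&(abs(V)<36);A=np.c_[U[m],V[m],np.ones(m.sum())];print(m.sum(),np.linalg.lstsq(A,q[m,2],rcond=None)[0].round(3),np.median(q[m,2]))
cv2.imwrite('pics/up.png',cv2.resize(c['color'][150:330,220:400],(600,600))[...,::-1])
E
```

```text
{'t': 17.85, 'p': array([ 539.6, -201. ,  204.2]), 'psi': np.float64(70.37), 'tiltz': array([ 1.e-04, -0.e+00, -1.e+00]), 'slide': array([-0.0002,  0.0016, -0.0016]), 'yaw': np.float64(-0.0015), 'w': 13.5, 'f': 45.0, 'q': array([ 0.99,  0.51, -0.9 ,  1.75,  0.45,  1.1 , -0.4 ]), 'wf': array([-0.1, -0.2, -5.8])}
123 [ 1.00000e-03 -1.30000e-02  1.71123e+02] 170.74458290156565
599 [-5.00000e-03  2.00000e-03  1.70881e+02] 171.18790104653772
```

View pics/up.png

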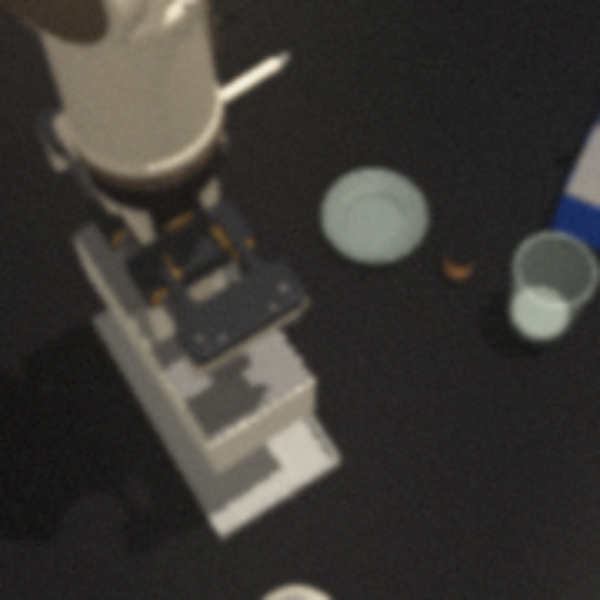

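The picture shows the carrier held above its empty tray, which is at (270,480). Both lid plates are level at about 171 mm, so the underside is about 106 mm up, and the bystanders are in place. I hand it in.

```bash
python3 -c "
from station import manip
print(manip.job_done())"
```

```text
the job is handed in; nothing more can be done
None
```

The loose lid is on the open bay, flush and let go, and the carrier is held level and still by its handle about 106 mm above the bench; the job was handed in at about 18 s, but no verdict came back, and the vials could not be seen under the lid after it went on.

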